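# Unpack and line up the reagent bottles

### The arm

A 6-joint arm with a two-finger parallel gripper is mounted at the origin on the work surface. World frame = base frame: x ahead of the robot, y to its left, z up, the work surface at z = 0. Lengths are in mm, angles in rad, forces in N, time in s.
With the tool pointing down it reaches from about 275 to 750 mm from the base axis. Payload 10.2 kg.
Tool frame: the origin (TCP) lies midway between the tips of the shut fingers; the grasp point (between the pads) lies 19 mm behind it; z points along the fingers, y is the line along which they close (so a half turn about z gives the same grasp; the last joint's range is limited). The gripper opens to 88 mm and grips with 3 to 60 N. Pads are 18 mm wide; open, the fingers measure 123 mm over their backs; the gripper's body (75 mm by 187 mm) begins 45 mm behind the grasp point.
Start: joints at [-1.332, 0.313, 1.498, -0, 1.331, -0.223], TCP at [233.908, -470.019, 238.72] pointing down, gripper open.
Joint ranges: [-2.94, 2.94], [-0.97, 2.17], [0.19, 2.56], [-1.23, 4.37], [0.02, 3.11], [-2.88, 2.88]. Speed limits (rad/s): [2.39, 2.39, 3.01, 3.14, 3.14, 3.14].

### API

Orientations are given as a unit quaternion [x, y, z, w].
In Python, from bench import r, cams, workorder gives the robot as it stands.
- The arm moves only by the shell command python3 -m pendant 'ROWS' [FORCE]. ROWS is JSON, a list of rows, each a list of 3 entries, a list of its own where there are three numbers: the closure, from 0 (fully open) to 1 (shut), then the shift along the tool's x, y, z in mm, then the turn about the tool's z in rad. In form: [[claw, [tx, ty, tz], yaw], ...]. A call has 1 to 12 rows; each row shifts and turns the commanded pose from where the row before left it, along the tool's axes as they then stand; what a row does not reach is not made up. A row lasts 1/10 s, in which the tool goes at most 50 mm and 8.59 degrees, less where a joint would pass 70% of its speed; a pose out of reach is approached as far as the arm can. A call is refused whole if a number of a shift passes 50 or a number of a turn 0.15, either way. A call with a gripper value outside its range is refused whole. The fingers move at their own pace and stop on an object; FORCE is the grip in N (left out, the last holds). Time passes only in rows, so rows that do not move let the fingers close. It gives the time, the measured TCP pose, the force, the opening and the grip force at its end, in the units of the state.
- r.get_state(): the state, without advancing time (a new reading comes with each control period).
- cams.snapshot(name): name is "side" or "top"; returns a dict with "image" (400x640x3 uint8, blue, green, red), "intrinsics" (3x3 intrinsics, pixels), "camera_from_world" (4x4, takes a point from world to camera coordinates). Camera axes: x right, y down, z forward; pixel columns grow to the right and rows downward; lengths in mm; the calibration is good to about 2 mm. A picture is of the moment at which its call begins. There is no depth.
- workorder.sign_off(): hands the job in; it is judged then, once.
The state is a dict: "clock": time; "joint_pos": joint angles; "qd": joint speeds; "tau": joint torques, N m; "eef_pos": TCP position; "orientation": TCP orientation; "contact_force": force on the tool from outside, world axes, zero at the start; "torque": the same for the moment, N m; "gripper_width": finger opening in mm; "gripper_force": force on a finger pad.
Only numpy, scipy, OpenCV 4.12 (cv2) and the standard library are available. Lean on these libraries where they do the work, as an engineer would, in place of code of your own. Each camera call takes 0.05 s, during which the arm holds its last target. There are 200 camera calls.

### The job

Work the tall bottle up out of the tight foam of its transport case and stand it on the low shelf right beside the pipette-tip box, then add the square bottle next to it and finally the short jar, one after the other in that order, as a neat straight row running along the shelf away from the tip box. Centre each on the dark line, about a finger's width (15 to 20 mm) clear of its neighbour, the square bottle's sides square to the shelf. Keep the glass upright, set it down gently, leave all three standing free, and do not disturb the tip box, the beaker or the stack of dishes.

Things in the scene. Friction and masses are not known exactly. Their poses are not given: they have to be found in the camera images.
- tall: Tall round bottle of amber glass, 150 mm high in all: body diameter 60 mm up to 98 mm, then a shoulder and neck (diameter 38 mm), then a white ribbed screw cap 28 mm high, diameter 42 mm, flat on top, which is the place to grip from above, from 122 to 150 mm. Origin: centre of its underside, z up. About 0.4 kg. Starts in the case's foam, underside 10 mm above the table, upper 90 mm sticking out.
- square: Square bottle of amber glass, 58 x 58 mm in plan, 125 mm high in all: square body up to 80 mm (x and y axes normal to its flat sides), round shoulder and neck, then a white ribbed screw cap 28 mm high, diameter 42 mm, flat on top, which is the place to grip from above, from 97 to 125 mm. Origin: centre of its underside, z up. About 0.36 kg. Stands loose on the table at any yaw.
- jar: Short round jar of amber glass, 100 mm high in all: body diameter 64 mm up to 58 mm, a neck (diameter 46 mm), then a white ribbed screw cap 28 mm high, diameter 52 mm, flat on top, which is the place to grip from above, from 72 to 100 mm. Origin: centre of its underside, z up. About 0.3 kg. Stands loose on the table.
- case: Transport case fixed on the table, left or right: grey shell 144 x 114 mm, black foam up to 70 mm. Origin: centre of its underside, z up. Its one cut-out (floor at 10 mm) clamps the tall bottle between two springy foam cheeks at its +x and -x sides, 3 mm play along its y. Friction 5 to 15 N besides the weight; pull straight up, small wiggles help; free when the bottle's underside is above 70 mm.
- shelf: Low metal shelf fixed on the table, 130 mm deep (its x), 500 mm long (its y); board top 40 mm above the origin, which lies on the table under the board's middle, z up. A thin dark line runs along the board at its x = 0. A rail on its far edge (+x) rises 12 mm above the board. The tip box stands on one end, the beaker on the other, the board between is free.
- tipbox: Pipette-tip box, grey with a clear lid, 112 mm (its x) by 87 mm (its y, along the shelf) and 66 mm high, standing loose on one end of the shelf (either end) and centred on the dark line. Origin: centre of its underside, z up. Marks the end where the row begins; to be left where it is.
- beaker: Empty glass beaker, diameter 68 mm, 85 mm high, standing loose on the shelf's other end. Origin: centre of its underside. Bystander, to be left alone.
- dishes: Stack of four white culture dishes with clear lids, diameter 92 mm, 62 mm high, loose on the table on the side opposite to the case. Origin: centre of its underside. Bystander, to be left alone.

How it is judged (in metres and radians):
On the way, in this order (a step that is already met when the one before it is completed fails the run):
1. the tall bottle is pulled clear of the case's foam (z of tall in the frame of case above 0.072 m), for 0.1 s.
2. the tall bottle stands free on the shelf's line beside the tip box (x of tall in the frame of shelf between -0.013 and 0.013 m and z of tall in the frame of shelf between 0.035 and 0.046 m and angle between tall's own z axis and vertical below 0.08 rad and linear speed of tall below 0.02 m/s and contact force between the fingers and tall below 0.3 N and horizontal distance between tall and tipbox between 0.0765 and 0.1065 m), for 0.2 s.
3. the square bottle stands free next to it, square to the shelf (x of square in the frame of shelf between -0.013 and 0.013 m and z of square in the frame of shelf between 0.035 and 0.046 m and angle between square's own z axis and vertical below 0.08 rad and linear speed of square below 0.02 m/s and contact force between the fingers and square below 0.3 N and horizontal distance between square and tall between 0.063 and 0.093 m and horizontal distance between square and tipbox between 0.142 and 0.22 m and (angle between the x axis of square and the x axis of shelf, either way round below 0.16 rad or angle between the x axis of square and the y axis of shelf, either way round below 0.16 rad)), for 0.2 s.
4. the jar stands free next to the square bottle (x of jar in the frame of shelf between -0.013 and 0.013 m and z of jar in the frame of shelf between 0.035 and 0.046 m and angle between jar's own z axis and vertical below 0.08 rad and linear speed of jar below 0.02 m/s and contact force between the fingers and jar below 0.3 N and horizontal distance between jar and square between 0.065 and 0.095 m and horizontal distance between jar and tipbox between 0.21 and 0.32 m), for 0.2 s.
At the end, for the whole second after the job is handed in: Tall bottle, square bottle, jar stand upright, released, at rest on the shelf in this order from the tip box, within 13 mm of the dark line, gaps of 4 to 34 mm between neighbours (tip box to tall bottle too), the square bottle within 9 degrees of square to the shelf (all of step 2 and all of step 3 and all of step 4); the robot touches nothing.
It fails at once if the tip box, beaker or stack of dishes is shifted more than 15 mm or tipped (distance of any of tipbox, beaker, dishes from where it was at the start of the episode above 0.015 m or angle between any of tipbox, beaker, dishes's own z axis and vertical above 0.3 rad).
It fails at once if a bottle or the jar tips over or leans more than about 35 degrees (angle between any of tall, square, jar's own z axis and vertical above 0.6 rad).
It fails at once if a bottle or the jar is banged down on the shelf (force over 60 N) (contact force between any of tall, square, jar and shelf above 60 N).
It fails at once if a bottle or the jar is let go more than 15 mm above the shelf board ((x of tall in the frame of shelf above -0.1 m and z of tall in the frame of shelf above 0.055 m and contact force between the fingers and tall below 0.1 N) or (x of square in the frame of shelf above -0.1 m and z of square in the frame of shelf above 0.055 m and contact force between the fingers and square below 0.1 N) or (x of jar in the frame of shelf above -0.1 m and z of jar in the frame of shelf above 0.055 m and contact force between the fingers and jar below 0.1 N)).
It also fails if it takes over 72 s, if anything falls off the work surface, if the arm or the gripper's body presses on something with over 40 N, if the wrist force passes 120 N, or if a joint passes its speed limit or range.

## Working session

There is one attempt and no reset: what is moved stays moved. The work goes in short steps, Python scripts to look and compute and a shell command to move; the robot and the scene stay as the last step left them, time stands still between calls to the robot, and variables do not carry over. Pictures are saved under pics/ and viewed, at most 12 in all, crops included, and the job is handed in when it is done.

```bash
mkdir -p pics; ls; cat > look.py <<'E'
import sys; sys.path.insert(0,'.')
import numpy as np, cv2
from bench import r, cams, workorder
np.set_printoptions(precision=1,suppress=True)
def snap(n,f=None):
    s=cams.snapshot(n)
    if f: cv2.imwrite('pics/'+f,s['image'])
    return s
def ray(s,u,v,z):
    K=np.array(s['intrinsics']);T=np.array(s['camera_from_world']);R=T[:3,:3];t=T[:3,3]
    c=-R.T@t; d=R.T@np.linalg.inv(K)@np.array([u,v,1.])
    return c+d*(z-c[2])/d[2]
def proj(s,p):
    K=np.array(s['intrinsics']);T=np.array(s['camera_from_world'])
    q=K@(T[:3,:3]@np.array(p,float)+T[:3,3]); return q[:2]/q[2]
E
python3 - <<'E'
from look import *
for n in('top','side'):
    s=snap(n,n+'0.png');T=np.array(s['camera_from_world']);print(n,np.array(s['intrinsics']),-T[:3,:3].T@T[:3,3],T[:3,:3])
st=r.get_state();print({k:np.round(v,3) for k,v in st.items()})
E
```

```text
pics
top [[384.4   0.  317.9]
 [  0.  384.4 193.5]
 [  0.    0.    1. ]] [ 454.3   20.8 1029.4] [[ 0.  -1.   0. ]
 [-1.  -0.  -0.1]
 [ 0.1 -0.  -1. ]]
side [[416.5   0.  320.9]
 [  0.  416.5 201.9]
 [  0.    0.    1. ]] [ 74.2 758.9 704.8] [[-0.9 -0.5 -0. ]
 [-0.3  0.5 -0.8]
 [ 0.4 -0.7 -0.6]]
{'clock': np.float64(0.1), 'joint_pos': array([-1.3,  0.3,  1.5, -0. ,  1.3, -0.2]), 'qd': array([-0.,  0., -0., -0.,  0., -0.]), 'tau': array([  0. , -40.3, -25.3,   0.1,   0. ,  -0. ]), 'eef_pos': array([ 233.8, -469.8,  238.2]), 'orientation': array([ 1. ,  0.2, -0. , -0. ]), 'contact_force': array([ 0.4, -0.6,  0.1]), 'torque': array([0., 0., 0.]), 'gripper_force': np.float64(0.0), 'gripper_width': np.float64(88.351)}
```

View pics/top0.png

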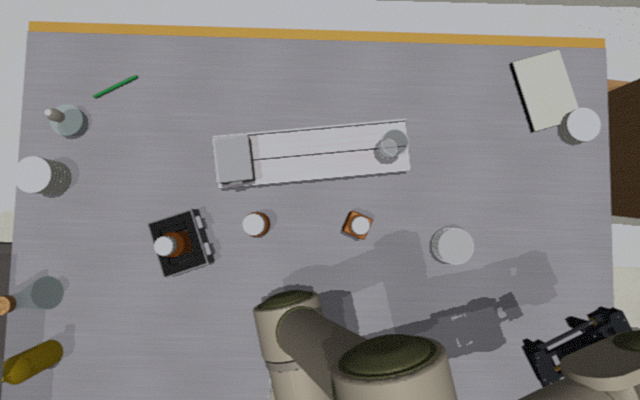

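View pics/side0.png

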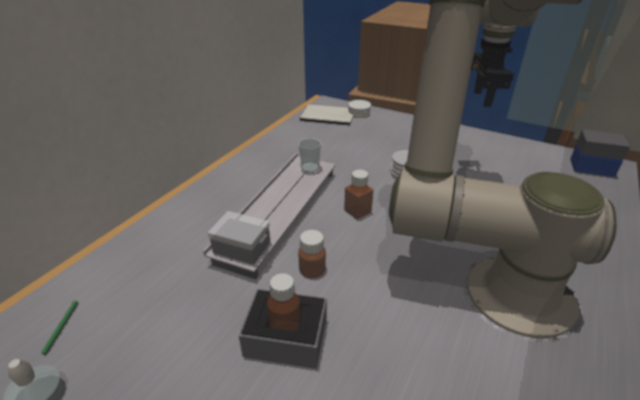

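The top view shows the tip box at (235,159), the dark line from (253,158) to (390,146), and the beaker at (390,146). The caps are at (165,246) tall, (256,224) jar and (360,225) square, the case at (181,242) and the dishes at (453,246). The side view agrees, with caps at (282,287), (312,241) and (360,179).

```bash
cat > meas.py <<'E'
from look import *
T=snap('top');S=snap('side')
def cap(s,seed,h,d):
    hsv=cv2.cvtColor(s['image'],cv2.COLOR_BGR2HSV)
    x,y=seed; w=22
    m=np.zeros(hsv.shape[:2],np.uint8)
    m[y-w:y+w,x-w:x+w]=((hsv[y-w:y+w,x-w:x+w,1]<45)&(hsv[y-w:y+w,x-w:x+w,2]>185))*255
    n,l,st,c=cv2.connectedComponentsWithStats(m)
    i=l[y,x]; 
    cs,_=cv2.findContours((l==i).astype(np.uint8),0,1)
    e=cv2.minEnclosingCircle(cs[0])
    return i,st[i],c[i],e
for nm,t,s,h,d in(('tall',(165,246),(282,285),160,42),('jar',(256,224),(312,239),100,52),('square',(360,225),(360,177),125,42)):
    for v,q in((T,t),(S,s)):
        i,st,c,e=cap(v,q,h,d); print(nm,i,st,c,np.array(e[0]),e[1],'centroid@top',ray(v,*c,h)[:2],'circ',ray(v,*e[0],h)[:2],'exp r px',v['intrinsics'][0][0]*d/2/(np.array(v['camera_from_world'])@[*ray(v,*c,h),1])[2])
t=T['image']
a=cv2.resize(t[110:280,140:300],None,fx=5,fy=5,interpolation=cv2.INTER_CUBIC)[:,:800]; cv2.imwrite('pics/a.png',cv2.resize(a,(560,595)))
cv2.imwrite('pics/b.png',cv2.resize(t[110:260,240:420],None,fx=4,fy=4,interpolation=cv2.INTER_CUBIC))
E
python3 meas.py
```

```text
tall 1 [155 238  17  17 201] [163.  245.8] [163.  245.7] 8.35133171081543 centroid@top [388.8 346. ] circ [388.9 345.8] exp r px 9.426084838247233
tall 0 [     0      0    640    400 256000] [319.5 199.5] [319.5 199.5] 376.6703796386719 centroid@top [451.5  97. ] circ [451.5  97. ] exp r px 9.33922432398123
jar 1 [244 215  19  19 273] [253. 224.] [252.8 224.2] 9.73094367980957 centroid@top [439.9 156.3] circ [439.6 156.8] exp r px 10.822090772717802
jar 0 [     0      0    640    400 255974] [319.5 199.5] [319.5 199.5] 376.6703796386719 centroid@top [493.   24.1] circ [493.   24.1] exp r px 10.415563602937665
square 1 [353 218  16  16 174] [360.4 225.1] [360.4 225.3] 7.809569358825684 centroid@top [442.7 -99. ] circ [442.1 -99.2] exp r px 8.930260300442042
square 0 [     0      0    640    400 255996] [319.5 199.5] [319.5 199.5] 376.6703796386719 centroid@top [475.7  54.5] circ [475.7  54.5] exp r px 8.775444232762139
```

View pics/a.png

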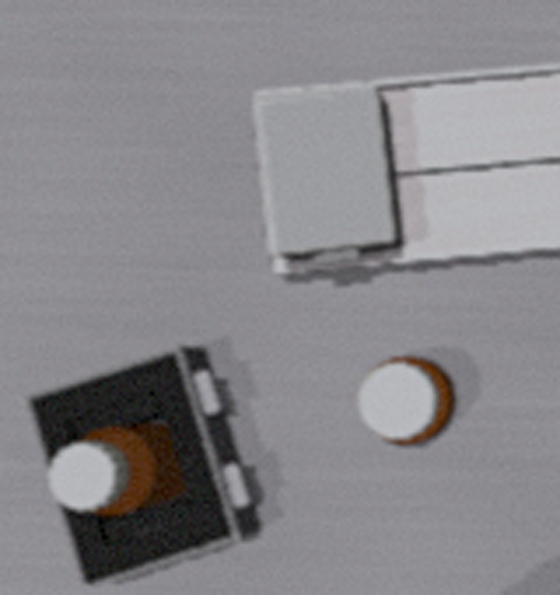

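View pics/b.png

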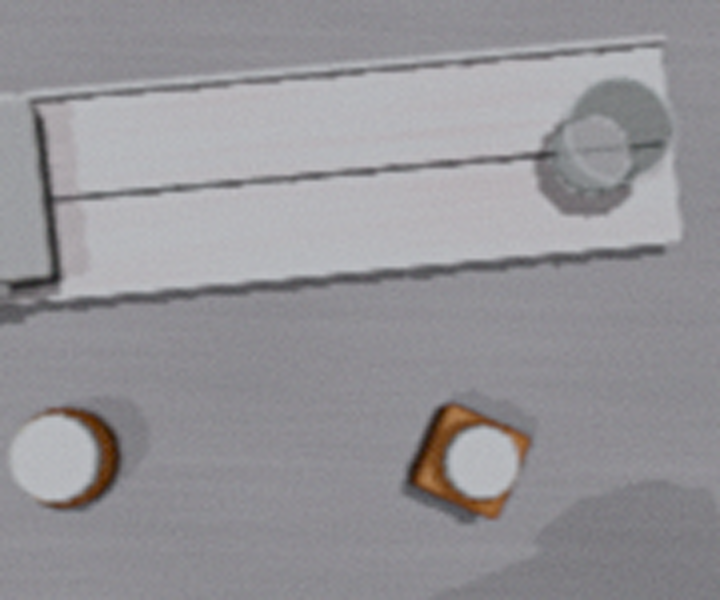

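```bash
cat > meas2.py <<'E'
from look import *
T=snap('top');S=snap('side')
for nm,h,q0 in(('tall',160,(388.8,346)),('jar',100,(440,156.3)),('square',125,(442.5,-99))):
    u,v=proj(S,[*q0,h-14]);x,y=int(u),int(v);w=20
    p=S['image'][y-w:y+w,x-w:x+w];hsv=cv2.cvtColor(p,cv2.COLOR_BGR2HSV)
    m=((hsv[...,1]<60)&(hsv[...,2]>150)).astype(np.uint8)
    n,l,st,c=cv2.connectedComponentsWithStats(m);i=l[w,w]
    print(nm,'side pred',u,v,'found',st[i]+[x-w,y-w,0,0,0],c[i]+[x-w,y-w], 'pred top rim/bottom rows',proj(S,[*q0,h]),proj(S,[*q0,h-28]))
# line
g=cv2.cvtColor(T['image'],cv2.COLOR_BGR2GRAY).astype(float)
pts=[]
for u in range(262,368,2):
    yc=160-(u-255)*11.25/120; a=int(yc)-5; col=g[a:a+11,u]; wgt=np.clip(np.median(col)-10-col,0,None)
    if wgt.sum()>0: pts.append(ray(T,u,a+(wgt*np.arange(11)).sum()/wgt.sum(),40)[:2])
pts=np.array(pts,np.float32);vx,vy,x0,y0=cv2.fitLine(pts,cv2.DIST_HUBER,0,.01,.01).ravel()
L=np.array([vx,vy])*np.sign(-vy);P0=np.array([x0,y0]);print('line',P0,L,len(pts),'ang',np.degrees(np.arctan2(L[0],-L[1])))
for c in((258,93),(382,84),(400,243),(280,252)): print('tipcorner',ray(T,c[0]/3.5+139.5,c[1]/3.5+109.5,106)[:2])
N=np.array([-L[1],L[0]])
def sc(p): d=np.array(p)-P0; return np.array([d@L,d@N])
print('tip s,n',[sc(ray(T,c[0]/3.5+139.5,c[1]/3.5+109.5,106)[:2]) for c in((258,93),(382,84),(400,243),(280,252))])
# shelf ends
for c,z in(((663,40),52),((681,240),40)): print('shelf far end',sc(ray(T,c[0]/4+239.5,c[1]/4+109.5,z)[:2]))
print('beaker base',sc(ray(T,585/4+239.5,185/4+109.5,40)[:2]),sc(ray(T,620/4+239.5,120/4+109.5,125)[:2]))
# square yaw
p=T['image'][205:250,335:385];hsv=cv2.cvtColor(p,cv2.COLOR_BGR2HSV)
m=((hsv[...,1]>110)&(hsv[...,2]>110)|(hsv[...,2]>190)).astype(np.uint8)
cs,_=cv2.findContours(m,0,1);c=max(cs,key=cv2.contourArea);rc=cv2.minAreaRect(c);print('sq',rc)
b=cv2.boxPoints(rc)+[335,205];w=np.array([ray(T,*q,80)[:2] for q in b]);print(w,np.degrees(np.arctan2(*(np.diff(w,axis=0)[:,::-1].T))))
for q in((447,405),(530,437),(493,518),(412,480)): print(ray(T,q[0]/4+239.5,q[1]/4+109.5,80)[:2])
E
python3 meas2.py; python3 -m pendant '[[0,[0,0,0],0]]' 25
```

```text
tall side pred 281.3300044270438 286.5614744655868 found [270 273  24  17 320] [281.4 281.1] pred top rim/bottom rows [280.9 281.1] [281.8 291.9]
jar side pred 311.01695253712495 241.23204019771262 found [300 229  24  16 282] [311.3 236.6] pred top rim/bottom rows [310.9 236.5] [311.1 245.9]
square side pred 359.1025409059638 177.8944895816377 found [352 169  16   9 108] [359.8 173. ] pred top rim/bottom rows [359.4 173.4] [358.8 182.3]
line [626.4 -11.3] [ 0.1 -1. ] 53 ang 6.606238
tipcorner [650.2 257.8]
tipcorner [658.5 172.7]
tipcorner [548.2 156.9]
tipcorner [540.2 238.7]
tip s,n [array([-264.5,   54.6]), array([-179. ,   53.1]), array([-176. ,  -58.3]), array([-258.2,  -56.8])]
shelf far end [219.9  65.9]
shelf far end [220.3 -63.8]
beaker base [161.7 -22.1] [168.5   2.5]
sq ((22.655736923217773, 19.786884307861328), (21.644216537475586, 22.102294921875), 23.629377365112305)
[[ 427.8  -63. ]
 [ 478.1  -84.2]
 [ 457.6 -133.6]
 [ 407.5 -112.2]] [ -22.9 -112.5  156.9]
[477.  -81.9]
[ 458.3 -133.6]
[ 408.  -111.2]
[430.4 -60.9]
clock: 0.4
eef_pos: [233.9, -470.0, 238.7]
orientation: [0.973, 0.229, 0.0, -0.0]
contact_force: [0.1, -0.4, -0.2]
gripper_width: 87.8
gripper_force: 0.0
```

The rays from both cameras agree to within a pixel. The tip box and shelf sizes check out, and the shelf is yawed 6.6°. I'll turn the tool so that its y axis lies across the shelf, which makes tool x point toward the tip box.

```bash
python3 -m pendant '[[0,[0,0,0],-0.136],[0,[0,0,0],-0.136],[0,[0,0,0],-0.136],[0,[0,0,0],-0.136],[0,[0,0,0],-0.136],[0,[0,0,0],-0.136],[0,[0,0,0],-0.136],[0,[0,0,0],-0.136],[0,[0,0,0],-0.136],[0,[0,0,0],0]]' 30
cat > go.py <<'E'
# prints the tool-axis shift and turn from the pose now to target x y z [yaw of tool x, deg]
from look import *
from scipy.spatial.transform import Rotation as Ro
st=r.get_state();R=Ro.from_quat(st['orientation']);a=[float(v) for v in sys.argv[1:]]
x=R.as_matrix()[:,0];yaw=np.degrees(np.arctan2(x[1],x[0]))
print('clock',st['clock'],'pos',st['eef_pos'],'yaw',yaw,'J',np.round(st['joint_pos'],2),'w',st['gripper_width'],'F',st['contact_force'])
print('shift',R.inv().apply(np.array(a[:3])-st['eef_pos']),'turn', np.radians(yaw-(a[3] if len(a)>3 else 96.6)))
E
python3 go.py 389 346 238
```

```text
clock: 1.4
eef_pos: [233.9, -470.0, 238.7]
orientation: [0.665, 0.747, -0.0, -0.0]
contact_force: [0.2, -0.4, -0.7]
gripper_width: 88.3
gripper_force: 0.0
clock 1.4 pos [ 233.9 -470.   238.7] yaw 96.65762576000013 J [-1.3  0.3  1.5 -0.   1.3 -1.4] w 88.33570199322206 F [ 0.2 -0.4 -0.7]
shift [792.5 248.7   0.7] turn 0.001005759245966413
```

```bash
python3 -m pendant '[[0,[33,25,0],0],[0,[33,25,0],0],[0,[33,25,0],0],[0,[33,25,0],0],[0,[33,25,0],0],[0,[33,20,0],0],[0,[33,0,0],0],[0,[33,0,0],0],[0,[33,0,0],0],[0,[33,0,0],0],[0,[33,0,0],0],[0,[33,0,0],0]]' 30 | head -2
python3 -m pendant '[[0,[33,10,0],0],[0,[33,10,0],0],[0,[33,10,0],0],[0,[33,10,0],0],[0,[33,10,0],0],[0,[33,10,0],0],[0,[33,10,0],0],[0,[33,10,0],0],[0,[33,10,0],0],[0,[33,10,0],0],[0,[33,4,0],0],[0,[0,0,0],0]]' | head -2
python3 go.py 389 346 128
```

```text
clock: 2.6
eef_pos: [332.1, -58.8, 238.8]
clock: 3.8
eef_pos: [393.8, 315.2, 238.3]
clock 3.8 pos [393.8 315.2 238.3] yaw 96.54485434683937 J [0.4 0.3 1.6 0.  1.3 0.3] w 88.15860413184716 F [0.4 0.3 0.6]
shift [ 31.1  -1.2 110.3] turn -0.0009624732158156719
```

```bash
python3 -m pendant '[[0,[15,-0.6,0],0],[0,[16,-0.6,0],0],[0,[0,0,0],0],[0,[0,0,20],0],[0,[0,0,25],0],[0,[0,0,25],0],[0,[0,0,20],0],[0,[0,0,20],0],[0,[0,0,0],0]]' | head -2
python3 go.py 389 346 128
python3 - <<'E'
from look import *
a=snap('top')['image'][200:300,120:240];b=snap('side')['image'][215:345,205:361]
cv2.imwrite('pics/c.png',np.hstack([cv2.resize(a,(480,400)),cv2.resize(b,(312,400)) if 0 else cv2.resize(b,(320,267)) if 0 else cv2.resize(b,(310,400))]))
E
```

```text
clock: 4.7
eef_pos: [388.6, 341.9, 126.8]
clock 4.7 pos [388.6 341.9 126.8] yaw 96.47875411713946 J [ 0.5  0.4  1.7 -0.   1.1  0.4] w 87.9793058466827 F [-0.8 -0.1  0.1]
shift [ 4.1  0.9 -1.2] turn -0.0021161398604036957
```

View pics/c.png

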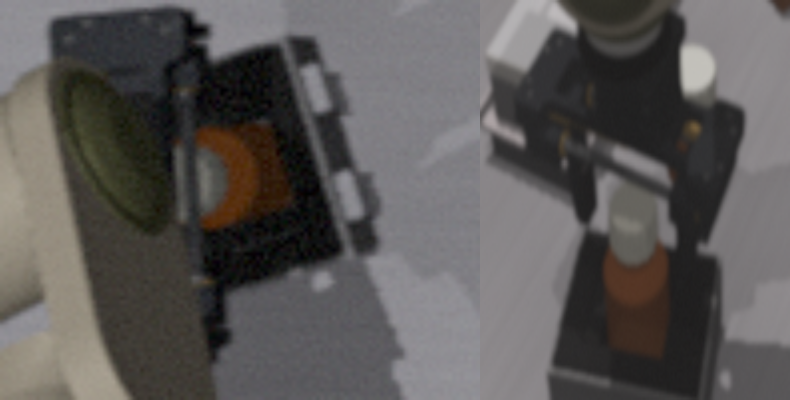

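The picture shows the fingers on either side of the white cap (cap at about (632,215) in the side crop), with the neck free. I'll shift 4 mm along x, grip, then pull up with small wiggles.

```bash
python3 -m pendant '[[0,[4,0.9,0],0],[0.3,[0,0,0],0],[1,[0,0,0],0],[1,[0,0,0],0],[1,[0,0,0],0],[1,[0,0,0],0],[1,[0,0,0],0]]' 45
python3 -m pendant '[[1,[0,0,-3],0],[1,[0,0,-4],0.04],[1,[0,0,-5],-0.04],[1,[0,0,-6],-0.04],[1,[0,0,-6],0.04],[1,[0,0,-6],0.04],[1,[0,0,-6],-0.04]]' 45; python3 go.py 389 346 128
```

```text
clock: 5.5
eef_pos: [389.5, 347.2, 128.7]
orientation: [0.665, 0.747, -0.0, -0.0]
contact_force: [-6.9, -0.1, 5.9]
gripper_width: 42.4
gripper_force: 3.9
clock: 6.2
eef_pos: [388.9, 346.6, 162.8]
orientation: [0.666, 0.746, -0.002, -0.001]
contact_force: [0.5, 0.5, -16.5]
gripper_width: 41.3
gripper_force: 45.0
clock 6.2 pos [388.9 346.6 162.8] yaw 96.5423724057997 J [ 0.5  0.4  1.6 -0.   1.1  0.4] w 41.26257278565848 F [  0.5   0.5 -16.5]
shift [-0.6  0.2 34.8] turn -0.001005791258798388
```

```bash
python3 -m pendant '[[1,[0,0,-6],0.03],[1,[0,0,-7],-0.03],[1,[0,0,-7],0],[1,[0,0,-8],0],[1,[0,0,-10],0],[1,[0,0,-12],0],[1,[0,0,-15],0],[1,[0,0,-15],0],[1,[0,0,-15],0],[1,[0,0,-12],0],[1,[0,0,0],0]]'; python3 go.py 611.7 115.8 270
python3 - <<'E'
from look import *
cv2.imwrite('pics/d.png',cv2.resize(snap('side')['image'][100:400,150:450],(560,560)))
E
```

```text
clock: 7.3
eef_pos: [390.4, 347.6, 273.9]
orientation: [0.665, 0.747, 0.002, 0.001]
contact_force: [-0.0, 1.1, -4.4]
gripper_width: 40.9
gripper_force: 45.0
clock 7.3 pos [390.4 347.6 273.9] yaw 96.5917470288772 J [ 0.5  0.3  1.4 -0.   1.4  0.4] w 40.879233340113 F [-0.   1.1 -4.4]
shift [-255.7  193.2    4.2] turn -0.00014404151916488277
```

View pics/d.png

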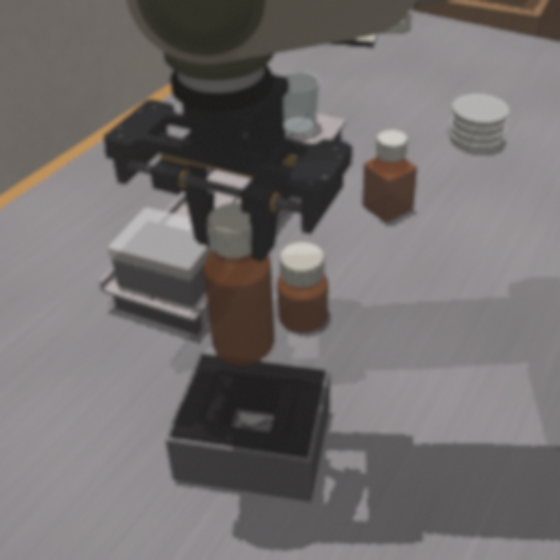

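The side view shows the bottle clear of the foam, upright, hanging at crop (240,300). The case is empty. Next I move over the place.

```bash
python3 -m pendant '[[1,[-10,8,0],0],[1,[-22,16,0],0],[1,[-28,21,0],0],[1,[-28,21,0],0],[1,[-28,21,0],0],[1,[-28,21,0],0],[1,[-28,21,0],0],[1,[-28,21,0],0],[1,[-22,17,0],0],[1,[-18,14,0],0],[1,[-14,10,0],0],[1,[0,0,0],0]]' | head -2; python3 go.py 611.7 115.8 180
python3 - <<'E'
from look import *
print([proj(cams.snapshot('side'),[389,347,z]) for z in (140,150,160)])
E
```

```text
clock: 8.55
eef_pos: [609.8, 114.1, 270.1]
clock 8.55 pos [609.8 114.1 270.1] yaw 96.42981883725167 J [-0.   0.5  1.1 -0.   1.5 -0.1] w 40.60899987253568 F [-0.1  0.1 -4.5]
shift [ 1.5  2.3 90.1] turn -0.0029702216148305228
[array([281.1, 289.2]), array([280.8, 285.3]), array([280.5, 281.4])]
```

```bash
python3 -m pendant '[[1,[1.5,2.3,10],0],[1,[0,0,15],0],[1,[0,0,15],0],[1,[0,0,15],0],[1,[0,0,15],0],[1,[0,0,10],0],[1,[0,0,5],0],[1,[0,0,0],0]]' | head -2; python3 go.py 611.7 115.8 158
python3 - <<'E'
from look import *
T=snap('top');S=snap('side')
a=T['image'][100:220,200:320];b=S['image'][160:280,200:320]
cv2.imwrite('pics/e.png',np.hstack([cv2.resize(a,(390,390)),cv2.resize(b,(390,390))]))
for z in(60,70): print(z,proj(S,[611.7,115.8,z]),proj(T,[611.7,115.8,z]))
E
```

```text
clock: 9.5
eef_pos: [610.6, 118.9, 186.2]
clock 9.5 pos [610.6 118.9 186.2] yaw 96.60924193694628 J [ 0.   0.6  1.3  0.   1.3 -0.1] w 40.75024954309445 F [-0.3 -0.2 -4.3]
shift [-3.2  0.8 28.2] turn 0.00016130222897432642
60 [260.4 217.5] [273.4 156.3]
70 [260.1 214.4] [273.  155.6]
```

View pics/e.png

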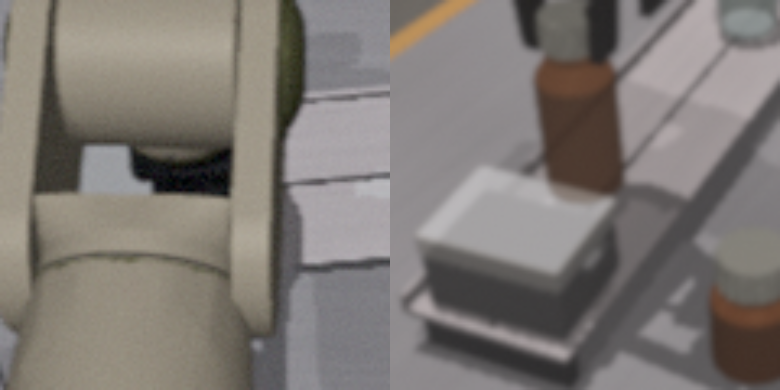

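The bottle hangs upright beside the tip box. Its side edges tilt about as much as perspective predicts, with the bottom near crop (585,195). I'll lower it in small steps and watch the force.

```bash
python3 -m pendant '[[1,[-3,1,4],0],[1,[0,0,4],0],[1,[0,0,3],0],[1,[0,0,3],0],[1,[0,0,0],0]]' | sed -n '2p;4p'; for i in 1; do python3 -m pendant '[[1,[0,0,2],0],[1,[0,0,2],0]]'| sed -n '2p;4p'; done;  python3 -m pendant '[[1,[0,0,2],0],[1,[0,0,0],0]]'| sed -n '2p;4p'
```

```text
eef_pos: [612.0, 115.8, 172.2]
contact_force: [0.4, -0.4, -4.7]
eef_pos: [612.3, 115.8, 168.7]
contact_force: [-0.0, -0.1, -4.1]
eef_pos: [612.1, 115.8, 166.4]
contact_force: [-0.1, 0.3, -4.1]
```

```bash
python3 -m pendant '[[1,[0,0,2],0],[1,[0,0,0],0]]'| sed -n '2p;4p'; python3 -m pendant '[[1,[0,0,2],0],[1,[0,0,0],0]]'| sed -n '2p;4p'; python3 -m pendant '[[1,[0,0,1],0],[1,[0,0,0],0]]'| sed -n '2p;4p'; python3 -m pendant '[[1,[0,0,1],0],[1,[0,0,0],0]]'| sed -n '2p;4p'
```

```text
eef_pos: [612.1, 115.7, 164.5]
contact_force: [-0.1, -0.0, -5.3]
eef_pos: [612.1, 115.7, 162.4]
contact_force: [1.0, -0.0, -4.5]
eef_pos: [612.2, 115.7, 161.6]
contact_force: [0.1, 0.0, -5.4]
eef_pos: [612.1, 115.8, 160.6]
contact_force: [-0.5, 0.4, -3.9]
```

```bash
for z in 1; do python3 -m pendant '[[1,[0,0,1],0],[1,[0,0,0],0]]'| sed -n '2p;4p'; python3 -m pendant '[[1,[0,0,1],0],[1,[0,0,0],0]]'| sed -n '2p;4p'; python3 -m pendant '[[1,[0,0,1],0],[1,[0,0,0],0]]'| sed -n '2p;4p'; done
```

```text
eef_pos: [612.1, 115.7, 159.6]
contact_force: [0.6, -0.1, -4.9]
eef_pos: [612.2, 115.7, 158.8]
contact_force: [0.1, 0.5, -3.0]
eef_pos: [612.4, 115.8, 158.8]
contact_force: [-3.3, -0.9, 4.2]
```

Contact at 158.8, as predicted. I'll open slowly, then go up and clear.

```bash
python3 -m pendant '[[0.45,[0,0,0],0],[0.4,[0,0,0],0],[0.3,[0,0,0],0],[0,[0,0,0],0],[0,[0,0,0],0],[0,[0,0,0],0]]' | sed -n '2p;4,6p'; python3 -m pendant '[[0,[0,0,-10],0],[0,[0,0,-20],0],[0,[0,0,-25],0],[0,[-20,-20,-10],0],[0,[-30,-30,0],0],[0,[-30,-30,0],0],[0,[-30,-30,0],0],[0,[-30,-20,0],0],[0,[-30,-20,0],0],[0,[0,0,0],0]]' | head -2
python3 go.py 442.5 -99 107
python3 - <<'E'
from look import *
T=snap('top','f.png');S=snap('side','g.png')
hsv=cv2.cvtColor(S['image'],cv2.COLOR_BGR2HSV)
for z in (190,40): print(z,proj(S,[612,115.8,z]),proj(T,[612,115.8,z]))
cv2.imwrite('pics/f.png',np.hstack([cv2.resize(T['image'][100:220,200:320],(390,390)),cv2.resize(S['image'][130:250,200:320],(390,390))]))
E
```

```text
eef_pos: [612.2, 115.8, 157.7]
contact_force: [-0.2, 0.1, 0.8]
gripper_width: 82.8
gripper_force: 0.0
clock: 13.5
eef_pos: [481.6, -73.0, 223.7]
clock 13.5 pos [481.6 -73.  223.7] yaw 96.37452547862459 J [-0.4  0.2  1.6 -0.   1.3 -0.5] w 88.37784310290391 F [-0.7  0.7  0.2]
shift [-21.3 -41.9 116.7] turn -0.003935272777359124
190 [255.5 173.5] [267.9 146.5]
40 [261.  223.7] [274.1 157.4]
```

View pics/f.png

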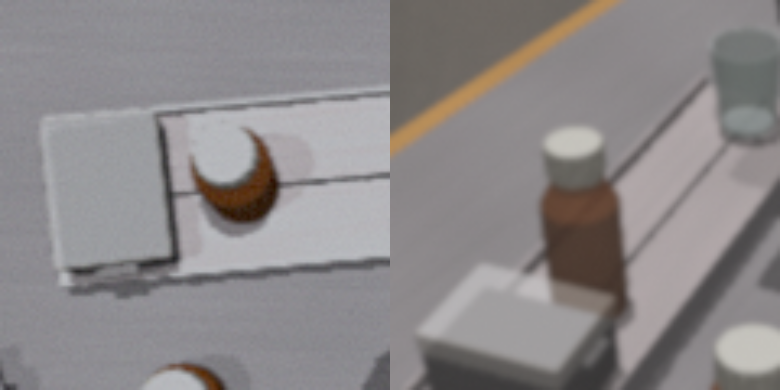

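The tall bottle stands upright on the line. Its cap is at top px (268.5,147.5), where (268,146.5) was predicted. Next is the square bottle: its side yaw is about 66.7°, so I'll turn the tool to match before gripping.

```bash
python3 -m pendant '[[0,[-20,-20,0],0],[0,[-1,-22,0],0],[0,[0,0,0],0.13],[0,[0,0,0],0.13],[0,[0,0,0],0.13],[0,[0,0,0],0.13],[0,[0,0,0],0]]' | head -2
python3 go.py 442.5 -99 92 66.7
python3 - <<'E'
from look import *
S=snap('side');print(S['image'].shape)
E
```

```text
clock: 14.3
eef_pos: [443.9, -95.1, 223.0]
clock 14.3 pos [443.9 -95.1 223. ] yaw 66.82005272176472 J [-0.5  0.2  1.7  0.   1.2 -0.1] w 87.94894088661206 F [-0.4 -0.8  1. ]
shift [ -4.1   0.1 131. ] turn 0.002095315270775057
(400, 640, 3)
```

```bash
python3 -m pendant '[[0,[-4,0,10],0],[0,[0,0,25],0],[0,[0,0,25],0],[0,[0,0,25],0],[0,[0,0,25],0],[0,[0,0,19],0],[0,[0,0,0],0]]' | head -2
python3 go.py 442.5 -99 94 66.7
```

```text
clock: 15.05
eef_pos: [440.4, -99.0, 91.4]
clock 15.05 pos [440.4 -99.   91.4] yaw 66.91350768273172 J [-0.5  0.3  1.9 -0.   0.9 -0.1] w 88.10205465130285 F [-0.7 -0.3 -0.1]
shift [ 0.8  1.9 -2.6] turn 0.003726412041971892
```

```bash
python3 -m pendant '[[0,[1,2,-1.5],0],[0.3,[0,0,0],0],[1,[0,0,0],0],[1,[0,0,0],0],[1,[0,0,0],0],[1,[0,0,0],0],[1,[0,0,0],0]]' 35 | sed -n '2,6p'
python3 -m pendant '[[1,[0,0,-5],0],[1,[0,0,-10],0],[1,[0,0,-15],0],[1,[0,0,-20],0],[1,[0,0,-25],0],[1,[0,0,-25],0],[1,[0,0,-25],0],[1,[0,0,-15],0],[1,[0,0,0],0]]'| sed -n '2,6p'
python3 -m pendant '[[1,[0,0,0],-0.1],[1,[0,0,0],-0.13],[1,[0,0,0],-0.13],[1,[0,0,0],-0.1],[1,[0,0,0],-0.06],[1,[0,0,0],0]]'| sed -n '2,6p'; python3 go.py 620.5 39.4 220
```

```text
eef_pos: [443.9, -99.5, 95.3]
orientation: [0.835, 0.55, -0.0, -0.0]
contact_force: [-1.2, 0.1, 1.3]
gripper_width: 42.3
gripper_force: 0.7
eef_pos: [444.6, -99.8, 237.4]
orientation: [0.835, 0.55, 0.001, 0.002]
contact_force: [-0.4, -0.6, -3.3]
gripper_width: 41.0
gripper_force: 35.0
eef_pos: [443.6, -99.4, 234.5]
orientation: [0.665, 0.747, -0.0, -0.001]
contact_force: [-0.8, 1.1, -2.9]
gripper_width: 40.8
gripper_force: 35.0
clock 17.25 pos [443.6 -99.4 234.5] yaw 96.61287790469916 J [-0.5  0.2  1.7  0.   1.3 -0.6] w 40.8028762905241 F [-0.8  1.1 -2.9]
shift [117.5 191.7  14.3] turn 0.00022476183775850913
```

```bash
python3 -m pendant '[[1,[6,10,0],0],[1,[11,18,0],0],[1,[15,24,0],0],[1,[15,24,0],0],[1,[15,24,0],0],[1,[15,24,0],0],[1,[15,24,0],0],[1,[12,20,0],0],[1,[8,14,0],0],[1,[5.5,9.7,0],0],[1,[0,0,0],0]]' | head -2; python3 go.py 620.5 39.4 135
python3 - <<'E'
from look import *
T=snap('top');S=snap('side')
p=r.get_state()['eef_pos'];print([proj(S,[620.5,39.4,z]) for z in (p[2]-95,p[2]-15)])
cv2.imwrite('pics/h.png',cv2.resize(S['image'][80:260,200:380],(560,560)))
E
```

```text
clock: 18.35
eef_pos: [621.7, 40.7, 234.1]
clock 18.35 pos [621.7  40.7 234.1] yaw 96.59672181649077 J [-0.1  0.5  1.2  0.   1.4 -0.2] w 41.03987942763788 F [ 0.8  0.2 -3.8]
shift [-1.2 -1.2 99.1] turn -5.721509572053562e-05
[array([272.7, 175.6]), array([270.5, 147.6])]
```

View pics/h.png

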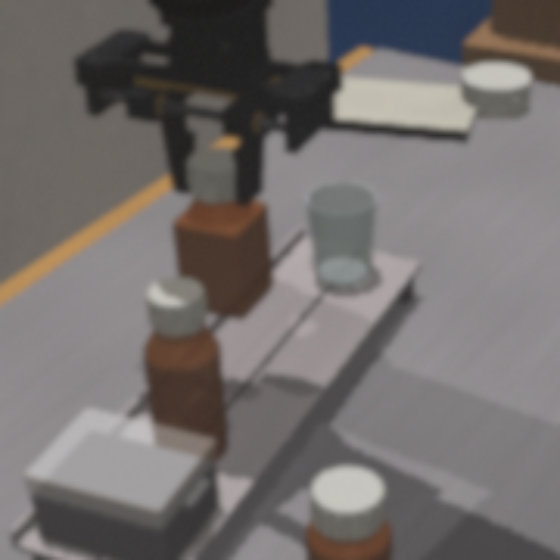

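The square bottle hangs upright at crop (222,255), beyond the tall bottle and aligned with the shelf. Now I lower it.

```bash
python3 -m pendant '[[1,[-1,-1,8],0],[1,[0,0,16],0],[1,[0,0,18],0],[1,[0,0,18],0],[1,[0,0,14],0],[1,[0,0,9],0],[1,[0,0,5],0],[1,[0,0,0],0]]' | sed -n '2p;4p'; python3 go.py 620.5 39.4 135;python3 -m pendant '[[1,[0,0,2],0],[1,[0,0,2],0],[1,[0,0,0],0]]' | sed -n '2p;4p'
```

```text
eef_pos: [620.0, 38.0, 146.9]
contact_force: [-0.6, -0.4, -3.0]
clock 19.25 pos [620.   38.  146.9] yaw 96.5801659377025 J [-0.1  0.6  1.3  0.   1.2 -0.2] w 40.59230243318483 F [-0.6 -0.4 -3. ]
shift [ 1.3  0.7 11.9] turn -0.0003461696911368903
eef_pos: [620.1, 38.1, 143.3]
contact_force: [0.1, -0.6, -3.0]
```

```bash
python3 -m pendant '[[1,[0,0,2],0],[1,[0,0,2],0],[1,[0,0,0],0]]' | sed -n '2p;4p';python3 -m pendant '[[1,[0,0,1.5],0],[1,[0,0,0],0]]' | sed -n '2p;4p';python3 -m pendant '[[1,[0,0,1],0],[1,[0,0,0],0]]' | sed -n '2p;4p';python3 -m pendant '[[1,[0,0,1],0],[1,[0,0,0],0]]' | sed -n '2p;4p'
```

```text
eef_pos: [620.0, 38.1, 138.9]
contact_force: [-0.4, -0.1, -3.4]
eef_pos: [620.0, 38.1, 137.5]
contact_force: [0.8, 0.1, -3.3]
eef_pos: [620.1, 38.1, 136.6]
contact_force: [0.8, 0.2, -2.9]
eef_pos: [620.0, 38.1, 135.6]
contact_force: [-0.5, -0.3, -3.7]
```

```bash
python3 -m pendant '[[1,[0,0,1],0],[1,[0,0,0],0]]' | sed -n '2p;4p';python3 -m pendant '[[1,[0,0,0.7],0],[1,[0,0,0],0]]' | sed -n '2p;4p'
```

```text
eef_pos: [620.2, 38.0, 135.3]
contact_force: [-1.0, -0.3, 2.0]
eef_pos: [620.3, 38.0, 135.2]
contact_force: [-4.0, 0.6, 7.1]
```

```bash
python3 -m pendant '[[0.45,[0,0,0],0],[0.4,[0,0,0],0],[0.3,[0,0,0],0],[0,[0,0,0],0],[0,[0,0,0],0],[0,[0,0,0],0]]' | sed -n '2p;4,6p'; python3 -m pendant '[[0,[0,0,-10],0],[0,[0,0,-20],0],[0,[0,0,-25],0],[0,[0,0,-20],0],[0,[0,-25,0],0],[0,[10,-35,0],0],[0,[25,-35,0],0],[0,[25,-35,0],0],[0,[25,-20,0],0],[0,[25,-10,0],0],[0,[0,0,0],0]]' | head -2
python3 go.py 440 156.3 67
python3 - <<'E'
from look import *
T=snap('top');S=snap('side')
for nm,v in(('top',T),('side',S)):
  for p in([612,115.8,190],[620.2,38,165],[440,156.5,100]): print(nm,proj(v,p))
cv2.imwrite('pics/i.png',np.hstack([cv2.resize(T['image'][100:260,200:360],(390,390)),cv2.resize(S['image'][110:270,210:370],(390,390))]))
E
```

```text
eef_pos: [620.1, 38.0, 134.0]
contact_force: [-0.5, 0.5, -0.2]
gripper_width: 82.7
gripper_force: 0.0
clock: 22.55
eef_pos: [447.4, 130.8, 210.2]
clock 22.55 pos [447.4 130.8 210.2] yaw 96.74504654066509 J [ 0.   0.2  1.7  0.   1.2 -0.1] w 88.23776167931123 F [ 0.3 -0.1  0.1]
shift [ 26.1  -4.5 143.2] turn 0.002531539703233702
top [267.9 146.5]
top [303.5 145.8]
top [252.9 224. ]
side [255.5 173.5]
side [272.5 166.7]
side [310.9 236.5]
```

View pics/i.png

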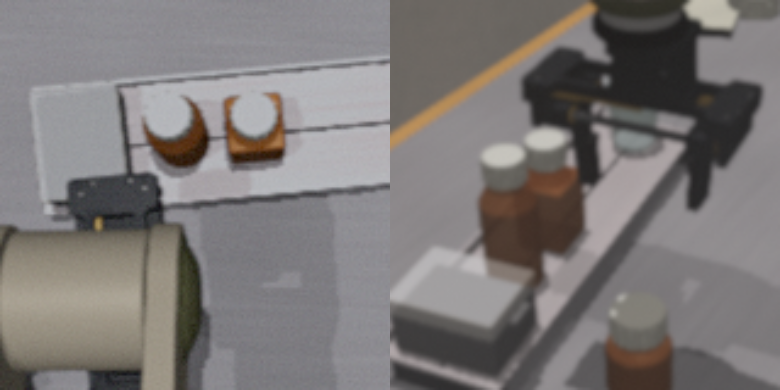

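The square bottle stands upright next to the tall one and square to the shelf, with its cap at top px (304,147). Next is the jar.

```bash
python3 -m pendant '[[0,[16,-2,10],0],[0,[10,-2.5,25],0],[0,[0,0,25],0],[0,[0,0,25],0],[0,[0,0,25],0],[0,[0,0,20],0],[0,[0,0,11],0],[0,[0,0,0],0]]' | head -2
python3 go.py 440 156.3 69
```

```text
clock: 23.45
eef_pos: [441.1, 153.7, 67.1]
clock 23.45 pos [441.1 153.7  67.1] yaw 96.53464745960108 J [ 0.1  0.4  1.9 -0.   0.9 -0. ] w 88.1613420571492 F [ 0.2 -0.4  0.2]
shift [ 2.8 -0.8 -1.9] turn -0.0011406170045037494
```

```bash
python3 -m pendant '[[0,[2.8,-0.8,-1],0],[0.3,[0,0,0],0],[1,[0,0,0],0],[1,[0,0,0],0],[1,[0,0,0],0],[1,[0,0,0],0],[1,[0,0,0],0]]' 35 | sed -n '2,6p'
python3 -m pendant '[[1,[0,0,-5],0],[1,[0,0,-10],0],[1,[0,0,-15],0],[1,[0,0,-20],0],[1,[0,0,-25],0],[1,[0,0,-25],0],[1,[0,0,-25],0],[1,[0,0,-20],0],[1,[0,0,-10],0],[1,[0,0,0],0]]'| sed -n '2,6p'
python3 go.py 629.6 -39.1 220
```

```text
eef_pos: [439.9, 157.0, 69.1]
orientation: [0.665, 0.747, -0.0, -0.0]
contact_force: [-2.1, 0.2, 2.9]
gripper_width: 50.9
gripper_force: 35.0
eef_pos: [440.3, 157.0, 225.1]
orientation: [0.665, 0.747, 0.001, 0.001]
contact_force: [1.0, -0.0, -3.8]
gripper_width: 50.8
gripper_force: 35.0
clock 25.15 pos [440.3 157.  225.1] yaw 96.59116281220656 J [ 0.1  0.2  1.7  0.   1.3 -0. ] w 50.83010222600126 F [ 1.  -0.  -3.8]
shift [-216.5  165.5    5.5] turn -0.00015423802361244304
```

```bash
python3 -m pendant '[[1,[-10,0,0],0],[1,[-20,0,0],0],[1,[-27,0,0],0],[1,[-27,0,0],0],[1,[-27,0,0],0],[1,[-27,0,0],0],[1,[-27,0,0],0],[1,[-25,0,0],0],[1,[-18,0,0],0],[1,[-8,0,0],0],[1,[0,0,0],0]]' | head -2
python3 - <<'E'
from look import *
T=snap('top');P0=np.array([626.4,-11.3]);L=np.array([.115,-.9934]);N=np.array([.9934,.115])
hsv=cv2.cvtColor(T['image'],cv2.COLOR_BGR2HSV)
for nm,(x,y),h in(('tall',(268,147),190),('sq',(304,147),165)):
    w=14;p=hsv[y-w:y+w,x-w:x+w]
    m=(cv2.inRange(p,(0,0,195),(180,40,255)));n,l,st,c=cv2.connectedComponentsWithStats(m);i=l[w,w]
    am=cv2.inRange(p,(0,90,40),(25,255,255)); q=c[i]+[x-w,y-w];W=ray(T,*q,h)[:2];d=W-P0;print(nm,q,st[i],W,'s,n',d@L,d@N)
p=hsv[125:172,285:325];cs,_=cv2.findContours(cv2.inRange(p,(0,90,40),(25,255,255)),0,1);c=max(cs,key=cv2.contourArea);print(cv2.minAreaRect(c))
E
python3 go.py 629.6 -39.1 220
```

```text
clock: 26.25
eef_pos: [464.4, -58.3, 223.2]
tall [267.5 146.5] [  0   0  28  28 784] [612.  116.6] s,n -128.7046683636085 0.41208329676181776
sq [303.5 146.5] [  0   0  28  28 784] [618.6  37.9] s,n -49.791235104913056 -2.0679336146626097
((19.29705810546875, 27.361764907836914), (26.23020362854004, 23.23904037475586), 85.60128784179688)
clock 26.3 pos [464.4 -57.6 223.4] yaw 96.54982830876665 J [-0.4  0.2  1.7  0.   1.3 -0.5] w 51.15691228449339 F [-0.2  0.7 -2.8]
shift [ -0.5 166.2   3.2] turn -0.0008756612033158444
```

```bash
python3 -m pendant '[[1,[0,8,0],0],[1,[-1,16,0],0],[1,[0,20,0],0],[1,[0,22,0],0],[1,[0,22,0],0],[1,[0,22,0],0],[1,[0,20,0],0],[1,[0,16,0],0],[1,[0,12,0],0],[1,[0,8.5,0],0],[1,[0,0,0],0]]' | sed -n '2p;4p';python3 go.py 629.8 -40.4 109
```

```text
eef_pos: [631.0, -38.2, 223.3]
contact_force: [0.3, 0.7, -3.0]
clock 27.4 pos [631.  -38.2 223.3] yaw 96.67844374145504 J [-0.2  0.6  1.2  0.   1.4 -0.4] w 50.69986273779505 F [ 0.3  0.7 -3. ]
shift [ -2.1  -1.4 114.3] turn 0.001369101565973733
```

```bash
python3 -m pendant '[[1,[-2,-1.4,10],0],[1,[0,0,18],0],[1,[0,0,20],0],[1,[0,0,20],0],[1,[0,0,16],0],[1,[0,0,10],0],[1,[0,0,6],0],[1,[0,0,3],0],[1,[0,0,0],0]]' | sed -n '2p;4p'; python3 go.py 629.8 -40.4 109;python3 -m pendant '[[1,[0,0,2],0],[1,[0,0,0],0]]' | sed -n '2p;4p'
```

```text
eef_pos: [629.1, -41.6, 121.2]
contact_force: [0.0, -0.5, -3.7]
clock 28.3 pos [629.1 -41.6 121.2] yaw 96.58775851812217 J [-0.2  0.7  1.3  0.   1.2 -0.4] w 51.0440555766922 F [ 0.  -0.5 -3.7]
shift [ 1.1  0.8 12.2] turn -0.00021365416409122048
eef_pos: [629.2, -41.7, 119.3]
contact_force: [0.3, 0.7, -2.6]
```

```bash
python3 -m pendant '[[1,[1,1,2],0],[1,[0,0,2],0],[1,[0,0,2],0],[1,[0,0,1],0],[1,[0,0,0],0]]' | sed -n '2p;4p';python3 -m pendant '[[1,[0,0,1],0],[1,[0,0,0],0]]' | sed -n '2p;4p';python3 -m pendant '[[1,[0,0,1],0],[1,[0,0,0],0]]' | sed -n '2p;4p';python3 -m pendant '[[1,[0,0,1],0],[1,[0,0,0],0]]' | sed -n '2p;4p'
```

```text
eef_pos: [629.9, -40.5, 111.8]
contact_force: [0.1, 0.2, -2.0]
eef_pos: [630.0, -40.6, 111.0]
contact_force: [-0.5, -1.4, -2.8]
eef_pos: [629.9, -40.5, 109.9]
contact_force: [-0.7, -0.1, -2.5]
eef_pos: [630.1, -40.5, 109.2]
contact_force: [0.2, 0.9, -0.5]
```

```bash
python3 -m pendant '[[1,[0,0,0.7],0],[1,[0,0,0],0]]' | sed -n '2p;4p'; python3 -m pendant '[[0.36,[0,0,0],0],[0.3,[0,0,0],0],[0.2,[0,0,0],0],[0,[0,0,0],0],[0,[0,0,0],0],[0,[0,0,0],0]]' | sed -n '2p;4,6p'; python3 -m pendant '[[0,[0,0,-10],0],[0,[0,0,-20],0],[0,[0,0,-25],0],[0,[0,0,-25],0],[0,[0,0,-25],0],[0,[-10,-25,0],0],[0,[-20,-35,0],0],[0,[-30,-35,0],0],[0,[-30,-35,0],0],[0,[-30,-20,0],0],[0,[0,0,0],0]]' | head -2
python3 - <<'E'
from look import *
T=snap('top');S=snap('side')
cv2.imwrite('pics/j.png',np.hstack([cv2.resize(T['image'][100:260,200:420],(440,320)),cv2.resize(S['image'][110:270,200:380],(360,320))]))
E
```

```text
eef_pos: [630.1, -40.6, 109.1]
contact_force: [-3.5, -0.9, 4.3]
eef_pos: [630.0, -40.5, 108.2]
contact_force: [0.2, -0.1, -0.4]
gripper_width: 87.8
gripper_force: 0.0
clock: 31.5
eef_pos: [493.3, -179.9, 214.4]
```

View pics/j.png

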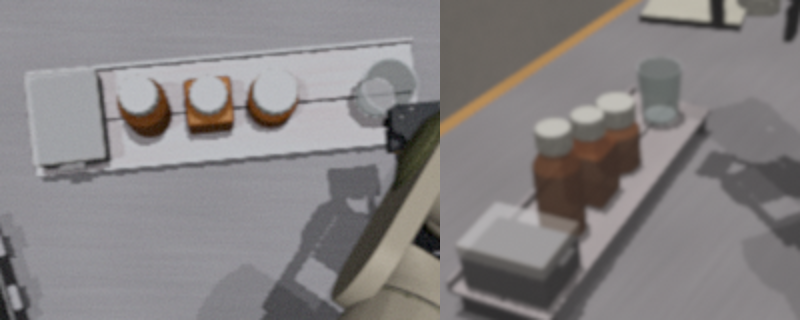

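The picture shows all three upright in a straight row on the line, with caps at crop (138,97), (209,95) and (274,88). The tip box and beaker have not moved, and the gripper is clear.

```bash
python3 -c "
from bench import workorder
print(workorder.sign_off())"
```

```text
the job is handed in; nothing more can be done
None
```

The tall bottle, square bottle and jar stand upright and released in a row on the shelf's dark line from the tip box. By the gripper's release positions the spacing is about 15 to 20 mm, and the job was handed in at about 32 s of the 72 s allowed, with no verdict returned.

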